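# Feel for the loose dowels of the plate rack

## Robot

A 7-joint arm with a two-finger parallel gripper is mounted at the origin on a cart in front of the work surface, level with it; the furniture and walls round the work are solid. World frame = base frame: x ahead of the robot, y to its left, z up, the work surface at z = 0. Lengths are in mm, angles in degrees, forces in N, time in s.
With the tool pointing down it reaches from about 400 to 875 mm from the base axis. Payload 19.3 kg.
Tool frame: the origin (TCP) lies at the very end of the fingers, on their centre line; the grasp point (between the pads) lies 19 mm behind it; z points along the fingers, y is the line along which they close (so a half turn about z gives the same grasp; the last joint's range is limited). The gripper opens to 85 mm and grips with 20 to 120 N. Pads are 22 mm wide; open, the fingers measure 114 mm over their backs; the gripper's body (76 mm by 85 mm) begins 54 mm behind the grasp point. The pads swing forward as they close: fully open they stand 13 mm farther back than shut.
Start: joints at [-71.173, 29.874, -2.08, 91.645, 1.215, 58.505, -6.463], TCP at [242.713, 575.938, 194.891] pointing down, gripper open.
Joint ranges: [-166.77, 166.77], [-17.47, 122.26], [-85.68, 81.53], [9.62, 139.38], [-72.42, 252.41], [9.2, 110.78], [-144.41, 144.41]. Speed limits (degrees/s): [108.29, 108.29, 136.94, 136.94, 172.46, 172.46, 172.46].

## Interface

Orientations are given as [roll, pitch, yaw] about the fixed x, y, z axes, in that order (R = Rz(yaw) Ry(pitch) Rx(roll)).
In Python, from cell import status, cams, manip gives the robot as it stands.
- The arm moves only by the shell command python3 -m pendant 'ROWS'. ROWS is text: rows parted by semicolons, each of 5 numbers parted by spaces: the shift along the tool's x, y, z in cm, then the turn about the tool's z in degrees, then the opening, from 0 (shut) to 1 (fully open). A call has exactly 8 rows; each row shifts and turns the commanded pose from where the row before left it, along the tool's axes as they then stand; what a row does not reach is not made up. A row lasts 1/12 s, in which the tool goes at most 41.7 mm and 7.16 degrees, less where a joint would pass 70% of its speed; a pose out of reach is approached as far as the arm can. A call is refused whole if a number of a shift passes 4.17 or a number of a turn 7.16, either way. A call with a gripper value outside its range is refused whole. The fingers move at their own pace and stop on an object; the grip force is fixed at half the most. Time passes only in rows, so rows that do not move let the fingers close, or fill a call up. It gives the time, the measured TCP pose, the force, the opening and the grip force at its end, in the units of the state.
- status.observe(): the state, without advancing time (a new reading comes with each control period).
- cams.read_camera(name): name is "scene" or "top" or "wrist"; returns the picture (480x640x3 uint8, red, green, blue); there is no depth.
- cams.calibration(name): a dict with "K" (3x3 intrinsics, pixels), "distortion" ([k1, k2, p1, p2, k3] as OpenCV has them; the pictures are not rectified), "R" (3x3) and "t" (3): a world point X has camera coordinates R X + t; the wrist camera has in their place "tool_from_camera" (4x4, takes a point from camera to tool coordinates, whose origin is the TCP and whose axes are the flange's). Camera axes: x right, y down, z forward; pixel columns grow to the right and rows downward; lengths in mm; the calibration is good to about 2 mm. A picture is of the moment at which its call begins: read the wrist's pose just before it. calibration takes no time and is no camera call.
- manip.sign_off(): hands the job in; it is judged then, once.
The state is a dict: "t": time; "joints": joint angles; "dq": joint speeds; "joint_efforts": joint torques, N m; "eef_pos": TCP position; "orientation": TCP orientation; "wrist_force": force on the tool from outside, world axes, zero at the start; "moment": the same for the moment, N m; "opening": finger opening in mm; "grasp_force": force on a finger pad.
Only numpy, scipy, OpenCV 4.12 (cv2) and the standard library are available. Lean on these libraries where they do the work, as an engineer would, in place of code of your own. Each camera call takes 0.05 s, during which the arm holds its last target. There are 200 camera calls.

## Task

Two of the four dowels of the plate rack have worn loose, and you can only tell by feel: wiggle the dowels gently sideways where they stand, pull out the two that have play and stand them in the utensil pot. Leave the two firm dowels seated in the rack and wiggle with only a few newtons, so that no stem is forced against the wall of its socket; leave the pot standing where it is and do not disturb the jug, tin and spoon.

Things in the scene. Friction and masses are not known exactly. Their poses are not given: they have to be found in the camera images.
- rack: the plate rack, which is fixed to the worktop: a light wooden beam 80 x 290 mm, its top 54 mm above the worktop, on two cross feet 110 mm long. Origin: centre of its underside, on the worktop. Its y axis runs along the row of dowels, its x axis across the row, z up.
- socket_1 (a point): mouth centre of socket 1, on the rack's top; sockets 70 mm apart along rack y (1 at -y), axes as the rack's. In two sockets (it varies) a hidden collar holds the dowel: free 0.6 mm sideways, then 2 to 4 N/mm; free 2 mm up, then over 12 N drags it up for good. In the others it slides 3 mm to any side with under 1 N unless borne down on, then meets the socket wall, and lifts out (35 mm).
- socket_2 (a point): mouth centre of socket 2, on the rack's top; sockets 70 mm apart along rack y (1 at -y), axes as the rack's. In two sockets (it varies) a hidden collar holds the dowel: free 0.6 mm sideways, then 2 to 4 N/mm; free 2 mm up, then over 12 N drags it up for good. In the others it slides 3 mm to any side with under 1 N unless borne down on, then meets the socket wall, and lifts out (35 mm).
- socket_3 (a point): mouth centre of socket 3, on the rack's top; sockets 70 mm apart along rack y (1 at -y), axes as the rack's. In two sockets (it varies) a hidden collar holds the dowel: free 0.6 mm sideways, then 2 to 4 N/mm; free 2 mm up, then over 12 N drags it up for good. In the others it slides 3 mm to any side with under 1 N unless borne down on, then meets the socket wall, and lifts out (35 mm).
- socket_4 (a point): mouth centre of socket 4, on the rack's top; sockets 70 mm apart along rack y (1 at -y), axes as the rack's. In two sockets (it varies) a hidden collar holds the dowel: free 0.6 mm sideways, then 2 to 4 N/mm; free 2 mm up, then over 12 N drags it up for good. In the others it slides 3 mm to any side with under 1 N unless borne down on, then meets the socket wall, and lifts out (35 mm).
- dowel_1: dowel 1, standing in socket 1 at the start; all four are alike: light wood, about 50 g, 157 mm long. Shaft 14 mm thick up to 124 mm above the origin; flange 32 mm wide, 6 mm thick, whose underside (the origin, on the axis) rests on the rack and hides the socket; 33 mm of stem (16 mm wide, waisted) below it in the socket. z up the dowel.
- dowel_1_foot (a point): centre of the underside of the foot of dowel 1, 33 mm below the dowel's origin.
- dowel_1_grip (a point): point on the axis of dowel 1 at which to grip its 14 mm shaft, 85 mm above the dowel's origin.
- dowel_2: dowel 2, standing in socket 2 at the start; all four are alike: light wood, about 50 g, 157 mm long. Shaft 14 mm thick up to 124 mm above the origin; flange 32 mm wide, 6 mm thick, whose underside (the origin, on the axis) rests on the rack and hides the socket; 33 mm of stem (16 mm wide, waisted) below it in the socket. z up the dowel.
- dowel_2_foot (a point): centre of the underside of the foot of dowel 2, 33 mm below the dowel's origin.
- dowel_2_grip (a point): point on the axis of dowel 2 at which to grip its 14 mm shaft, 85 mm above the dowel's origin.
- dowel_3: dowel 3, standing in socket 3 at the start; all four are alike: light wood, about 50 g, 157 mm long. Shaft 14 mm thick up to 124 mm above the origin; flange 32 mm wide, 6 mm thick, whose underside (the origin, on the axis) rests on the rack and hides the socket; 33 mm of stem (16 mm wide, waisted) below it in the socket. z up the dowel.
- dowel_3_foot (a point): centre of the underside of the foot of dowel 3, 33 mm below the dowel's origin.
- dowel_3_grip (a point): point on the axis of dowel 3 at which to grip its 14 mm shaft, 85 mm above the dowel's origin.
- dowel_4: dowel 4, standing in socket 4 at the start; all four are alike: light wood, about 50 g, 157 mm long. Shaft 14 mm thick up to 124 mm above the origin; flange 32 mm wide, 6 mm thick, whose underside (the origin, on the axis) rests on the rack and hides the socket; 33 mm of stem (16 mm wide, waisted) below it in the socket. z up the dowel.
- dowel_4_foot (a point): centre of the underside of the foot of dowel 4, 33 mm below the dowel's origin.
- dowel_4_grip (a point): point on the axis of dowel 4 at which to grip its 14 mm shaft, 85 mm above the dowel's origin.
- pot: the utensil pot: an open round pot of plain greyish-white stoneware, standing free and empty, 110 mm wide outside, about 98 mm inside, 100 mm high, inner floor 6 mm above its origin, 0.7 kg. Origin: centre of its underside, z up. Two dowels fit side by side, each about 26 mm from the middle.
- jug: bystander: translucent white plastic jug, 70 x 99 x 203 mm, origin at the centre of its underside.
- tin: bystander: small food tin, 75 mm wide, 58 mm high, origin at the centre of its underside.
- spoon: bystander: teaspoon, 130 x 26 x 11 mm, lying flat, origin at the centre of its underside.
Things that resemble listed ones, but are neither listed nor needed, are in the scene too. What is shaped like the dowel_4 but orange is not meant.

How it is judged (in metres and radians):
On the way, in this order (a step that is already met when the one before it is completed fails the run):
1. A dowel is felt to be loose: wiggled more than 1.2 mm sideways while still seated in its socket (((horizontal distance between dowel_1 and socket_1 above 0.0012 m and z of dowel_1 in the frame of socket_1 below 0.004 m) or (horizontal distance between dowel_2 and socket_2 above 0.0012 m and z of dowel_2 in the frame of socket_2 below 0.004 m) or (horizontal distance between dowel_3 and socket_3 above 0.0012 m and z of dowel_3 in the frame of socket_3 below 0.004 m) or (horizontal distance between dowel_4 and socket_4 above 0.0012 m and z of dowel_4 in the frame of socket_4 below 0.004 m))), for 0.04 s.
2. One dowel stands in the pot (((horizontal distance between dowel_1_foot and pot below 0.048 m and z of dowel_1_foot in the frame of pot below 0.03 m and linear speed of dowel_1 below 0.03 m/s) or (horizontal distance between dowel_2_foot and pot below 0.048 m and z of dowel_2_foot in the frame of pot below 0.03 m and linear speed of dowel_2 below 0.03 m/s) or (horizontal distance between dowel_3_foot and pot below 0.048 m and z of dowel_3_foot in the frame of pot below 0.03 m and linear speed of dowel_3 below 0.03 m/s) or (horizontal distance between dowel_4_foot and pot below 0.048 m and z of dowel_4_foot in the frame of pot below 0.03 m and linear speed of dowel_4 below 0.03 m/s))), for 0.1 s.
At the end, for the whole second after the job is handed in: Two dowels rest in the pot, foot under 48 mm from its axis and under 30 mm above its underside; the other two are seated (within 5 mm sideways, 4 mm up, 0.08 rad); the pot is upright within 0.08 rad, at rest, within 30 mm of its place (((horizontal distance between each of dowel_1_foot, dowel_2_foot and pot below 0.048 m and z of each of dowel_1_foot, dowel_2_foot in the frame of pot below 0.03 m and linear speed of each of dowel_1, dowel_2 below 0.03 m/s and horizontal distance between dowel_3 and socket_3 below 0.005 m and z of dowel_3 in the frame of socket_3 below 0.004 m and angle between each of dowel_3, dowel_4's own z axis and vertical below 0.08 rad and horizontal distance between dowel_4 and socket_4 below 0.005 m and z of dowel_4 in the frame of socket_4 below 0.004 m) or (horizontal distance between each of dowel_1_foot, dowel_3_foot and pot below 0.048 m and z of each of dowel_1_foot, dowel_3_foot in the frame of pot below 0.03 m and linear speed of each of dowel_1, dowel_3 below 0.03 m/s and horizontal distance between dowel_2 and socket_2 below 0.005 m and z of dowel_2 in the frame of socket_2 below 0.004 m and angle between each of dowel_2, dowel_4's own z axis and vertical below 0.08 rad and horizontal distance between dowel_4 and socket_4 below 0.005 m and z of dowel_4 in the frame of socket_4 below 0.004 m) or (horizontal distance between each of dowel_1_foot, dowel_4_foot and pot below 0.048 m and z of each of dowel_1_foot, dowel_4_foot in the frame of pot below 0.03 m and linear speed of each of dowel_1, dowel_4 below 0.03 m/s and horizontal distance between dowel_2 and socket_2 below 0.005 m and z of dowel_2 in the frame of socket_2 below 0.004 m and angle between each of dowel_2, dowel_3's own z axis and vertical below 0.08 rad and horizontal distance between dowel_3 and socket_3 below 0.005 m and z of dowel_3 in the frame of socket_3 below 0.004 m) or (horizontal distance between dowel_1 and socket_1 below 0.005 m and z of dowel_1 in the frame of socket_1 below 0.004 m and angle between each of dowel_1, dowel_4's own z axis and vertical below 0.08 rad and horizontal distance between each of dowel_2_foot, dowel_3_foot and pot below 0.048 m and z of each of dowel_2_foot, dowel_3_foot in the frame of pot below 0.03 m and linear speed of each of dowel_2, dowel_3 below 0.03 m/s and horizontal distance between dowel_4 and socket_4 below 0.005 m and z of dowel_4 in the frame of socket_4 below 0.004 m) or (horizontal distance between dowel_1 and socket_1 below 0.005 m and z of dowel_1 in the frame of socket_1 below 0.004 m and angle between each of dowel_1, dowel_3's own z axis and vertical below 0.08 rad and horizontal distance between each of dowel_2_foot, dowel_4_foot and pot below 0.048 m and z of each of dowel_2_foot, dowel_4_foot in the frame of pot below 0.03 m and linear speed of each of dowel_2, dowel_4 below 0.03 m/s and horizontal distance between dowel_3 and socket_3 below 0.005 m and z of dowel_3 in the frame of socket_3 below 0.004 m) or (horizontal distance between dowel_1 and socket_1 below 0.005 m and z of dowel_1 in the frame of socket_1 below 0.004 m and angle between each of dowel_1, dowel_2's own z axis and vertical below 0.08 rad and horizontal distance between dowel_2 and socket_2 below 0.005 m and z of dowel_2 in the frame of socket_2 below 0.004 m and horizontal distance between each of dowel_3_foot, dowel_4_foot and pot below 0.048 m and z of each of dowel_3_foot, dowel_4_foot in the frame of pot below 0.03 m and linear speed of each of dowel_3, dowel_4 below 0.03 m/s)) and angle between pot's own z axis and vertical below 0.08 rad and distance of pot from where it was at the start of the episode below 0.03 m and linear speed of pot below 0.02 m/s); the robot touches nothing.
It fails at once if the stem of a dowel is forced against the wall of its socket with more than 12 N (contact force between any of dowel_1_c0, dowel_1_c2, dowel_2_c0, dowel_2_c2, dowel_3_c0, dowel_3_c2, dowel_4_c0, dowel_4_c2 and rack above 12 N).
It fails at once if the pot is tipped by more than 0.3 rad (angle between pot's own z axis and vertical above 0.3 rad).
It fails at once if the jug, tin or spoon is moved more than 20 mm (distance of any of jug, tin, spoon from where it was at the start of the episode above 0.02 m).
It also fails if it takes over 72 s, if anything falls off the work surface, if the arm or the gripper's body presses on something with over 40 N, if the wrist force passes 120 N, or if a joint passes its speed limit or range.

## Working session

There is one attempt and no reset: what is moved stays moved. The work goes in short steps, Python scripts to look and compute and a shell command to move; the robot and the scene stay as the last step left them, time stands still between calls to the robot, and variables do not carry over. Pictures are saved under pics/ and viewed, at most 11 in all, crops included, and the job is handed in when it is done.

```bash
ls; mkdir -p pics; python3 - <<'E'
from cell import status,cams
import cv2,numpy as np
print(status.observe())
ims=[]
for n in ["scene","top"]:
    im=cams.read_camera(n); cv2.imwrite(f"pics/{n}0.png",im[:,:,::-1])
    c=cams.calibration(n); print(n,{k:np.round(np.array(v),4).tolist() for k,v in c.items()})
c=cams.calibration("wrist");print({k:np.round(np.array(v),4).tolist() for k,v in c.items()})
E
```

```text
pics
{'t': 0.0, 'joints': array([-71.17343379,  29.90842748,  -2.07922102,  91.67105945,
         1.21295069,  58.50342812,  -6.46401651]), 'dq': array([ 0.0789428 , -0.07451771,  0.07132029, -0.12067265, -0.05616395,
        0.07577798,  0.09924208]), 'joint_efforts': array([-3.05394587e-05, -9.27115631e+01,  1.97927222e+00, -3.69919288e+01,
        1.76191342e-02,  8.51923891e-03,  3.16246212e-05]), 'eef_pos': array([242.59954706, 575.61998817, 194.35110341]), 'orientation': array([-1.79939200e+02,  3.86256728e-03,  1.57146806e+02]), 'wrist_force': array([-0.19975614,  0.48071103,  0.29072935]), 'moment': array([-0.00313269,  0.03679681,  0.0124865 ]), 'grasp_force': 0.0, 'opening': 85.37669862423101}
scene {'K': [[486.8026, 0.0, 317.3846], [0.0, 486.8026, 242.7123], [0.0, 0.0, 1.0]], 'distortion': [0.0392, 0.0, 0.0, 0.0, 0.0], 'R': [[0.821, -0.5706, 0.0209], [-0.3853, -0.5807, -0.7172], [0.4214, 0.5808, -0.6965]], 't': [-511.297, 240.818, 765.2905]}
top {'K': [[487.0636, 0.0, 322.0174], [0.0, 487.0636, 235.504], [0.0, 0.0, 1.0]], 'distortion': [-0.1093, 0.0, 0.0, 0.0, 0.0], 'R': [[-0.0053, -1.0, -0.0051], [-0.9813, 0.0062, -0.1924], [0.1924, 0.004, -0.9813]], 't': [-80.2681, 561.3072, 965.4812]}
{'K': [[427.391, 0.0, 319.3788], [0.0, 427.391, 236.6741], [0.0, 0.0, 1.0]], 'distortion': [0.0073, 0.0, 0.0, 0.0, 0.0], 'tool_from_camera': [[-0.0, -0.9518, -0.3068, 78.5415], [1.0, -0.0004, 0.0011, 0.3146], [-0.0011, -0.3068, 0.9518, -179.8028], [0.0, 0.0, 0.0, 1.0]]}
```

View pics/scene0.png

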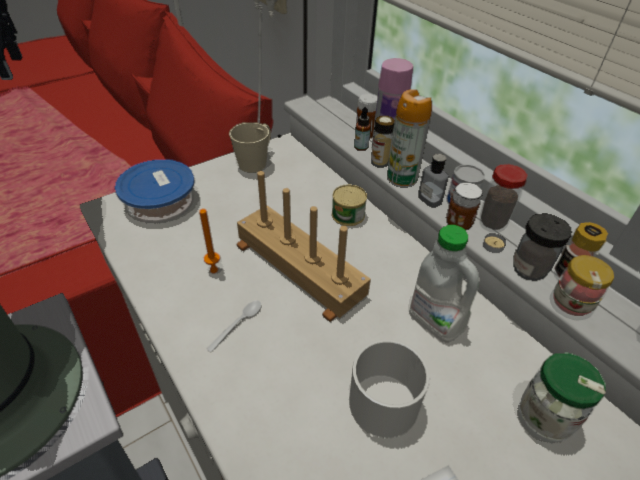

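View pics/top0.png

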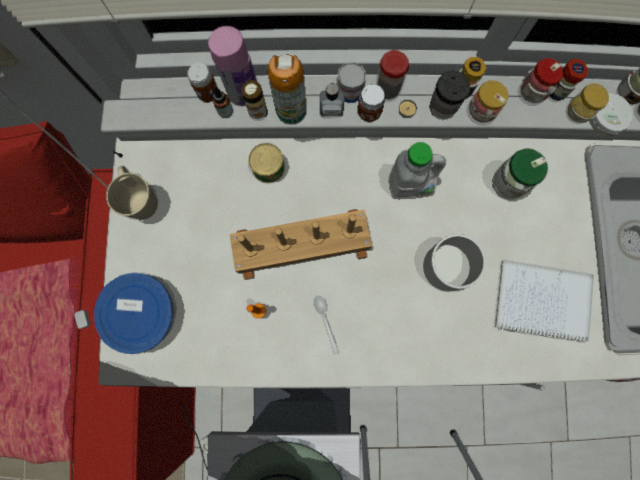

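The scene view shows four wooden dowels on the rack, with tips at about (262,173), (286,190), (313,207) and (343,228). In the top view they are at about (246,242), (282,237), (318,231) and (351,225).

Lookalikes: the orange dowel at top (257,311) is not meant. The beige cup at top (130,195) could be taken for the pot, but the grey-white pot at top (453,263) fits the description. The notepad and jars are not relevant.

Next I check this in one close crop and measure.

```bash
python3 - <<'E'
import cv2,numpy as np
t=cv2.imread("pics/top0.png");s=cv2.imread("pics/scene0.png")
a=cv2.resize(t[195:290,225:385],None,fx=3.75,fy=3.75,interpolation=cv2.INTER_CUBIC)
a=cv2.copyMakeBorder(a,0,0,0,0,0)
b=cv2.resize(s[160:320,230:375],None,fx=2.5,fy=2.5)[:240]
b=cv2.resize(s[165:315,230:375],(0,0),fx=1.6,fy=1.6)
out=np.zeros((600,800,3),np.uint8)
out[:a.shape[0],:a.shape[1]]=a
out[360:600,0:b.shape[1]]=b
p=cv2.resize(t[225:300,415:495],None,fx=3,fy=3); out[360:585,250:490]=p
p=cv2.resize(s[335:440,340:435],None,fx=2.2,fy=2.2); out[360:360+p.shape[0],510:510+p.shape[1]]=p[:240]
cv2.imwrite("pics/crop1.png",out)
for (x,y) in [(246,250),(300,247),(351,225)]: print(t[y,x],cv2.cvtColor(t,cv2.COLOR_BGR2HSV)[y,x])
for (x,y) in [(262,190),(290,260)]: print(cv2.cvtColor(s,cv2.COLOR_BGR2HSV)[y,x])
E
```

```text
[ 80 127 155] [ 19 123 155]
[ 87 132 163] [ 18 119 163]
[31 45 57] [ 16 116  57]
[ 18 126  75]
[ 18 114 164]
```

View pics/crop1.png

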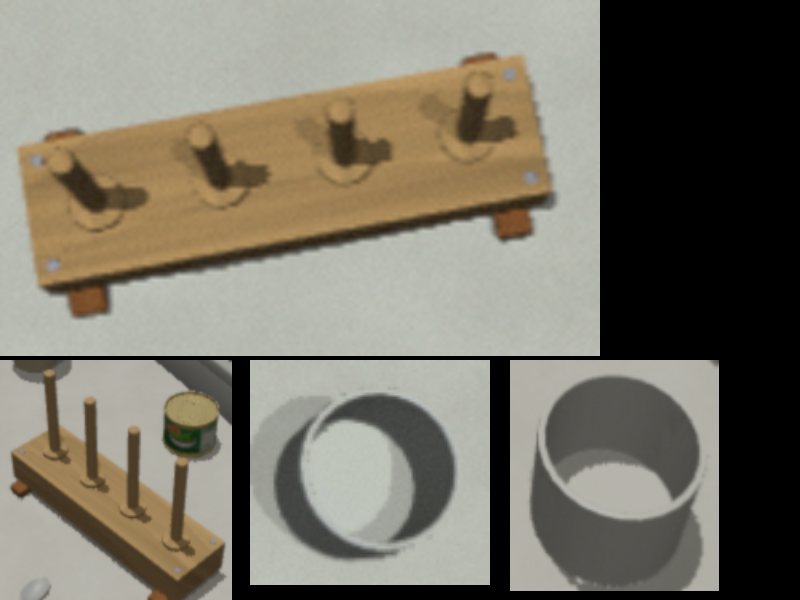

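The crop confirms four light-wood dowels with flanges on the rack. Their top-view tips are at about (242,238), (279,232), (316,225) and (353,218), and the pot rim is centred near top (458,262). Now I triangulate.

```bash
cat > h.py <<'E'
import cv2,numpy as np
from cell import status,cams
from scipy.spatial.transform import Rotation as Ro
def ray(n,px,st=None):
    c=cams.calibration(n); K=np.array(c["K"]);d=np.array(c["distortion"])
    u=cv2.undistortPoints(np.array(px,float).reshape(-1,1,2),K,d).reshape(-1,2)
    v=np.c_[u,np.ones(len(u))]
    if n=="wrist":
        T=np.array(c["tool_from_camera"]); R=Ro.from_euler("xyz",st["orientation"],degrees=True).as_matrix()
        Rc=R@T[:3,:3]; o=R@T[:3,3]+st["eef_pos"]
        return o,v@Rc.T
    R=np.array(c["R"]);t=np.array(c["t"]); return -R.T@t, v@R
def onz(n,px,z,st=None):
    o,d=ray(n,px,st); return o+d*((z-o[2])/d[:,2])[:,None]
def tri(a,b):
    (o1,d1),(o2,d2)=a,b; P=[];E=[]
    for u,v in zip(d1,d2):
        s=np.linalg.lstsq(np.c_[u,-v],o2-o1,rcond=None)[0]
        p,q=o1+s[0]*u,o2+s[1]*v; P.append((p+q)/2);E.append(np.linalg.norm(p-q))
    return np.array(P),np.array(E)
E
python3 - <<'E'
from h import *
np.set_printoptions(suppress=True,precision=1)
tt=[(242.1,237.7),(278.9,231.8),(315.7,224.9),(352.7,217.9)]
ss=[(261.3,173),(286.3,190.6),(313.8,208.7),(343.8,228)]
print("tips",*tri(ray("top",tt),ray("scene",ss)))
print("tips top z178",onz("top",tt,178),"scene",onz("scene",ss,178))
fl=np.array([(97,205),(222,184),(346,160),(468,137)])/3.75+[225,195]
print("flange top z60",onz("top",fl,60))
t=cv2.imread("pics/top0.png");h=cv2.cvtColor(t,cv2.COLOR_BGR2HSV)
m=cv2.inRange(h,(10,70,110),(25,200,255));m[:195]=0;m[290:]=0;m[:,:225]=0;m[:,385:]=0
c=max(cv2.findContours(m,0,1)[0],key=cv2.contourArea)[:,0].astype(float)
P=onz("top",c,54)[:,:2].astype(np.float32); r=cv2.minAreaRect(P);print("beam",r)
# pot rim
g=t[225:300,415:495]
e=cv2.fitEllipse
rim_top=(np.array([(379,393),(456,471),(379,549),(301,471),(325,415),(436,417),(436,527),(322,525)])-[250,360])/3+[415,225]
Q=onz("top",rim_top,100);print("rim",Q.mean(0),cv2.minEnclosingCircle(Q[:,:2].astype(np.float32)))
rs=(np.array([(540,440),(620,376),(706,450),(630,519)])-[510,360])/2.2+[340,335]
Q=onz("scene",rs,100);print("rim scene",cv2.minEnclosingCircle(Q[:,:2].astype(np.float32)))
E
```

```text
tips [[ 534.3   62.8  177.8]
 [ 545.6   -5.1  176.1]
 [ 558.3  -73.1  175.9]
 [ 571.  -141.7  177. ]] [1.8 2.6 2.9 2.9]
tips top z178 [[ 533.4   63.1  178. ]
 [ 544.    -4.7  178. ]
 [ 556.6  -72.5  178. ]
 [ 569.4 -140.9  178. ]] scene [[ 535.    62.3  178. ]
 [ 545.7   -7.4  178. ]
 [ 558.4  -75.4  178. ]
 [ 571.8 -142.9  178. ]]
flange top z60 [[ 530.7   64.4   60. ]
 [ 542.1   -4.9   60. ]
 [ 555.2  -73.6   60. ]
 [ 567.8 -141.5   60. ]]
beam ((554.0765380859375, -37.42613220214844), (84.11495971679688, 289.7080993652344), 10.170259475708008)
rim [ 496.6 -354.6  100. ] ((496.693359375, -354.7333984375), 54.06312942504883)
rim scene ((497.9814147949219, -360.353759765625), 53.538734436035156)
```

```bash
python3 -m pendant '0 0 -2 0 1;0 0 -2 0 1;-2.9 -2.2 0 0 1;-2.9 -2.2 0 0 1;-2.9 -2.2 0 0 1;-2.9 -2.2 0 0 1;-2.9 -2.2 0 0 1;-2.9 -2.2 0 0 1' && python3 -m pendant '-2.9 -2.2 0 0 1;-2.9 -2.2 0 0 1;-2.9 -2.2 0 0 1;-2.9 -2.2 0 0 1;-2.9 -2.2 0 0 1;-2.9 -2.2 0 0 1;-2.9 -2.2 0 0 1;-2.9 -2.2 0 0 1' && python3 -m pendant '0 0 0 7.1 1;0 0 0 7.1 1;0 0 0 7.1 1;0 0 0 7.1 1;0 0 0 7.1 1;0 0 0 7.1 1;0 0 0 7.1 1;0 0 0 7.1 1'
```

```text
t: 0.77
eef_pos: [352.3, 385.0, 234.8]
orientation: [-180.0, -0.0, 157.2]
wrist_force: [1.3, 0.7, 0.6]
opening: 85.2
grasp_force: 0.0
t: 1.43
eef_pos: [497.7, 132.7, 234.9]
orientation: [-180.0, -0.0, 157.2]
wrist_force: [0.5, 0.8, 0.7]
opening: 85.4
grasp_force: 0.0
t: 2.1
eef_pos: [497.1, 134.4, 234.7]
orientation: [-180.0, 0.0, 100.0]
wrist_force: [0.3, 0.1, -0.3]
opening: 85.4
grasp_force: 0.0
```

```bash
cat > w.py <<'E'
import sys; from h import *; import pickle
st=status.observe(); im=cams.read_camera("wrist")
cv2.imwrite(f"pics/{sys.argv[1]}.png",im[:,:,::-1]); pickle.dump(st,open(f"pics/{sys.argv[1]}.pkl","wb"))
print(st["eef_pos"].round(1),st["orientation"].round(2),st["wrist_force"].round(2))
E
python3 w.py w1; python3 -m pendant '-1.9 0.6 0 0 1;-1.9 0.6 0 0 1;-1.9 0.6 0 0 1;-1.9 0.55 0 0 1;0 0 0 0 1;0 0 0 0 1;0 0 0 0 1;0 0 0 0 1'; python3 w.py w2
python3 -c "
import cv2,numpy as np
a=cv2.imread('pics/w1.png');b=cv2.imread('pics/w2.png')
cv2.imwrite('pics/w12.png',cv2.resize(np.hstack([a,b]),(800,300)))"
```

```text
[497.1 134.4 234.7] [-1.7997e+02  1.0000e-02  1.0000e+02] [ 0.28  0.06 -0.31]
t: 2.82
eef_pos: [533.7, 64.8, 234.8]
orientation: [-180.0, -0.0, 100.5]
wrist_force: [0.3, -0.7, 0.1]
opening: 85.4
grasp_force: 0.0
[533.7  64.8 234.8] [-1.7999e+02 -2.0000e-02  1.0047e+02] [ 0.25 -0.72  0.09]
```

View pics/w12.png

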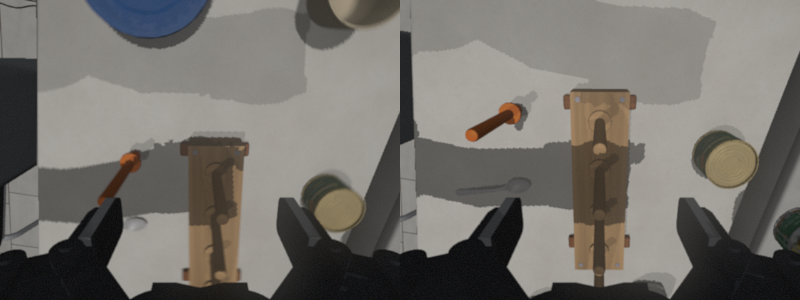

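The wrist view is centred on dowel 1, whose tip is near full-image (320,237). Dowels 2 and 3 lie below it in the same column, so the yaw is aligned. The tin, spoon and orange dowel are clear. Next I refine the tips.

```bash
python3 - <<'E'
from h import *; import pickle
np.set_printoptions(suppress=True,precision=1)
st=pickle.load(open("pics/w2.pkl","rb"));im=cv2.imread("pics/w2.png");g=cv2.cvtColor(im,cv2.COLOR_BGR2GRAY)
for (u,v) in [(320,237),(320,344),(320,440)]:
    c=g[v-30:v+30,u-30:u+30]
    H=cv2.HoughCircles(cv2.resize(c,None,fx=3,fy=3),cv2.HOUGH_GRADIENT,1,60,param1=60,param2=12,minRadius=27,maxRadius=48)
    if H is None: print(None);continue
    for x,y,r in H[0][:2]:
        p=(x/3+u-30,y/3+v-30); print(p,r/3,onz("wrist",[p],178,st))
for v in (250,237,230): print(g[v,300:342:2])
E
```

```text
(np.float32(319.5), np.float32(239.16666)) 10.466666 [[533.9  66.2 178. ]]
None
(np.float32(318.5), np.float32(431.83334)) 9.766666 [[558.3 -69.6 178. ]]
[75 73 69 71 75 74 73 75 77 73 76 76 75 76 72 72 71 66 62 63 61]
[ 77  74  77  73  78 120 125 128 127 129 130 132 132 128 124  81  74  74
  74  73  75]
[ 72  74  76  74  65  62  72  98 115 124 125 116 102  78  63  63  78  76
  73  74  71]
```

```bash
python3 -m pendant '0 0 3 0 1;0 0 3 0 1;0 0 3 0 1;0 0 2.5 0 1;0 0 0 0 0.5;0 0 0 0 0.3;0 0 0 0 0.25;0 0 0 0 0.25'; python3 -m pendant '0 0 0 0 0.25;0 0 0 0 0.25;0 0 0 0 0.25;0 0 0 0 0.25;0 0 0 0 0.25;0 0 0 0 0.25;0 0 0 0 0.25;0 0 0 0 0.25'; python3 w.py w3
```

```text
t: 3.53
eef_pos: [534.9, 64.2, 121.6]
orientation: [179.9, -0.0, 100.4]
wrist_force: [0.1, 0.9, 0.1]
opening: 39.1
grasp_force: 0.0
t: 4.2
eef_pos: [534.0, 63.9, 119.9]
orientation: [-180.0, 0.0, 100.3]
wrist_force: [-0.9, -0.2, 0.4]
opening: 21.4
grasp_force: 0.0
[534.   63.9 119.9] [-179.99    0.    100.35] [-0.92 -0.25  0.44]
```

View pics/w3.png

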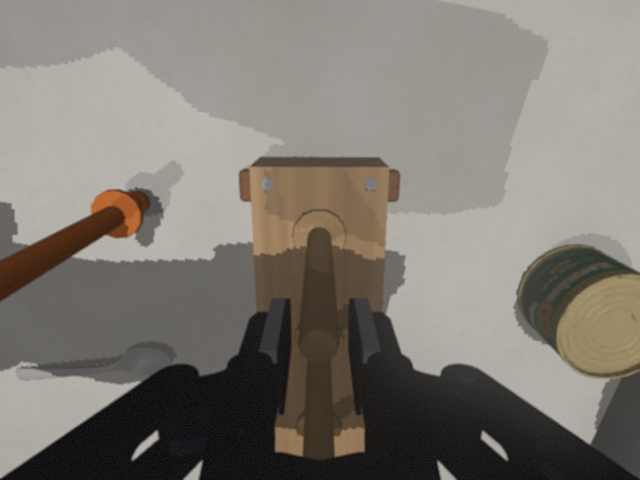

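The shaft, with its tip near (320,340), sits centred between the pads, whose inner edges are at about 285 and 353. I close gradually.

```bash
python3 -m pendant '0 0 0 0 0.22;0 0 0 0 0.2;0 0 0 0 0.19;0 0 0 0 0.18;0 0 0 0 0.17;0 0 0 0 0.16;0 0 0 0 0.15;0 0 0 0 0.14';  python3 -m pendant '0 0 0 0 0.13;0 0 0 0 0.12;0 0 0 0 0.11;0 0 0 0 0.1;0 0 0 0 0.1;0 0 0 0 0.1;0 0 0 0 0.1;0 0 0 0 0.1'
```

```text
t: 4.92
eef_pos: [534.1, 63.9, 120.0]
orientation: [180.0, 0.0, 100.3]
wrist_force: [-1.5, -0.8, 1.7]
opening: 12.9
grasp_force: 31.9
t: 5.58
eef_pos: [534.1, 63.9, 120.0]
orientation: [180.0, -0.0, 100.3]
wrist_force: [-2.0, 0.0, 5.4]
opening: 11.9
grasp_force: 58.5
```

```bash
python3 -m pendant '0 0 -0.08 0 0.1;0 0 0 0 0.1;0 0 0 0 0.1;0 0 0 0 0.1;0 0 0 0 0.1;0 0 0 0 0.1;0 0 0 0 0.1;0 0 0 0 0.1';  python3 -m pendant '0 0.05 0 0 0.1;0 0.05 0 0 0.1;0 0.05 0 0 0.1;0 0 0 0 0.1;0 0 0 0 0.1;0 0 0 0 0.1;0 0 0 0 0.1;0 0 0 0 0.1'
```

```text
t: 6.25
eef_pos: [534.0, 63.9, 120.7]
orientation: [-180.0, 0.0, 100.3]
wrist_force: [-0.1, -0.0, -0.3]
opening: 11.5
grasp_force: 58.5
t: 6.92
eef_pos: [535.4, 64.2, 120.7]
orientation: [-180.0, 0.0, 100.3]
wrist_force: [-1.3, -0.2, -0.5]
opening: 11.4
grasp_force: 58.5
```

```bash
python3 -m pendant '0 0.04 0 0 0.1;0 0.03 0 0 0.1;0 0 0 0 0.1;0 0 0 0 0.1;0 0 0 0 0.1;0 0 0 0 0.1;0 0 0 0 0.1;0 0 0 0 0.1'; python3 -m pendant '0 -0.1 0 0 0.1;0 -0.1 0 0 0.1;0 -0.1 0 0 0.1;0 -0.1 0 0 0.1;0 0 0 0 0.1;0 0 0 0 0.1;0 0 0 0 0.1;0 0 0 0 0.1'
```

```text
t: 7.58
eef_pos: [536.1, 64.3, 120.7]
orientation: [-180.0, -0.0, 100.3]
wrist_force: [-1.5, -0.8, -0.3]
opening: 11.6
grasp_force: 58.5
t: 8.25
eef_pos: [532.4, 63.6, 120.8]
orientation: [180.0, 0.0, 100.3]
wrist_force: [-0.1, -0.0, 0.4]
opening: 11.6
grasp_force: 58.5
```

Dowel 1 slides 3.7 mm with a reaction of at most about 1.5 N, so it is loose. I re-centre it and lift gently, checking the force first.

```bash
python3 -m pendant '0 0.1 0 0 0.1;0 0.07 0 0 0.1;0 0 0 0 0.1;0 0 0 0 0.1;0 0 -0.05 0 0.1;0 0 -0.05 0 0.1;0 0 -0.05 0 0.1;0 0 0 0 0.1'; python3 -m pendant '0 0 -0.1 0 0.1;0 0 -0.1 0 0.1;0 0 0 0 0.1;0 0 0 0 0.1;0 0 0 0 0.1;0 0 0 0 0.1;0 0 0 0 0.1;0 0 0 0 0.1'
```

```text
t: 8.92
eef_pos: [533.8, 63.8, 122.1]
orientation: [-180.0, 0.0, 100.3]
wrist_force: [0.2, -0.2, -2.6]
opening: 11.4
grasp_force: 58.6
t: 9.58
eef_pos: [533.8, 63.9, 124.1]
orientation: [-180.0, 0.0, 100.3]
wrist_force: [0.5, -0.3, -14.5]
opening: 11.5
grasp_force: 58.4
```

```bash
python3 -m pendant '0 0 0.1 0 0.1;0 0 0.05 0 0.1;0 0 0 0 0.1;0 0 0 0 0.1;0 0 0 0 0.1;0 0 0 0 0.1;0 0 0 0 0.1;0 0 0 0 0.1';python3 -m pendant '0 0 0.1 0 0.1;0 0 0 0 0.1;0 0 0 0 0.1;0 0 0 0 0.1;0 0 0 0 0.1;0 0 0 0 0.1;0 0 0 0 0.1;0 0 0 0 0.1'
```

```text
t: 10.25
eef_pos: [534.0, 63.9, 122.8]
orientation: [180.0, 0.0, 100.4]
wrist_force: [1.2, 0.2, -0.6]
opening: 11.8
grasp_force: 60.0
t: 10.92
eef_pos: [533.9, 63.9, 121.7]
orientation: [180.0, 0.0, 100.4]
wrist_force: [-0.9, 0.4, -1.1]
opening: 11.8
grasp_force: 60.0
```

```bash
cat > f.py <<'E'
# mean force/moment over a few readings, plus a picture; optional flange shift against an earlier picture
import sys; from h import *
F=[];M=[]
for _ in range(3):
    s=status.observe();F.append(s["wrist_force"]);M.append(s["moment"]);im=cams.read_camera("wrist")
cv2.imwrite(f"pics/{sys.argv[1]}.png",im[:,:,::-1])
print(s["eef_pos"].round(2),"F",np.mean(F,0).round(2),"M",np.mean(M,0).round(3),s["t"])
if len(sys.argv)>2:
    a=cv2.imread(f"pics/{sys.argv[2]}.png",0);b=cv2.cvtColor(im,cv2.COLOR_RGB2GRAY)
    for n,(x,y,w,h) in {"flange":(288,200,64,20),"screwL":(256,174,22,22),"screwR":(359,174,22,22),"tip":(300,325,40,36)}.items():
        r=cv2.resize(a[y:y+h,x:x+w],None,fx=8,fy=8,interpolation=cv2.INTER_CUBIC)
        S=cv2.resize(b[y-8:y+h+8,x-8:x+w+8],None,fx=8,fy=8,interpolation=cv2.INTER_CUBIC)
        m=cv2.matchTemplate(S,r,cv2.TM_CCOEFF_NORMED);_,q,_,l=cv2.minMaxLoc(m)
        print(n,"shift px",l[0]/8-8,l[1]/8-8,round(q,3))
E
python3 -m pendant '0 0 0.08 0 0.1;0 0 0 0 0.1;0 0 0 0 0.1;0 0 0 0 0.1;0 0 0 0 0.1;0 0 0 0 0.1;0 0 0 0 0.1;0 0 0 0 0.1'; python3 f.py d1a
python3 -m pendant '0 0.05 0 0 0.1;0 0.05 0 0 0.1;0 0.05 0 0 0.1;0 0.05 0 0 0.1;0 0 0 0 0.1;0 0 0 0 0.1;0 0 0 0 0.1;0 0 0 0 0.1'; python3 f.py d1b d1a
```

```text
t: 11.58
eef_pos: [533.9, 63.9, 120.9]
orientation: [180.0, 0.0, 100.3]
wrist_force: [-0.1, 0.4, -0.6]
opening: 11.6
grasp_force: 60.0
[533.9   63.88 120.91] F [ 0.01 -0.21 -0.35] M [-0.011  0.011  0.012] 11.6833
t: 12.4
eef_pos: [535.8, 64.3, 120.9]
orientation: [-180.0, 0.0, 100.4]
wrist_force: [-1.9, -0.2, 0.4]
opening: 11.9
grasp_force: 60.0
[535.78  64.22 120.86] F [-1.94 -0.68  0.04] M [-0.114  0.484 -0.019] 12.5
flange shift px -1.25 -0.125 0.953
screwL shift px -0.875 0.25 0.904
screwR shift px -3.5 0.125 0.861
tip shift px 0.0 0.0 0.958
```

Moment (0.48 N·m) and flange lag show that dowel 1 is tilting against its collar, so it is firm. I re-centre it and set it back down. The moment is the signal to use from here.

```bash
python3 -m pendant '0 -0.1 0 0 0.1;0 -0.1 0 0 0.1;0 0 0 0 0.1;0 0 0 0 0.1;0 0 0.05 0 0.1;0 0 0.03 0 0.1;0 0 0 0 0.1;0 0 0 0 0.1'; python3 f.py d1c d1a; python3 -m pendant '0 0 0.05 0 0.1;0 0 0 0 0.1;0 0 0 0 0.1;0 0 0 0 0.1;0 0 0 0 0.1;0 0 0 0 0.1;0 0 0 0 0.1;0 0 0 0 0.1'; python3 f.py d1d d1a
```

```text
t: 13.22
eef_pos: [534.0, 63.9, 120.1]
orientation: [180.0, -0.0, 100.3]
wrist_force: [-0.1, -0.2, 0.1]
opening: 11.6
grasp_force: 60.1
[533.94  63.86 120.12] F [0.1  0.15 0.3 ] M [ 0.02  -0.024 -0.003] 13.3167
flange shift px -0.5 0.0 0.973
screwL shift px -0.375 0.75 0.96
screwR shift px -0.375 0.125 0.859
tip shift px 0.0 -0.25 0.974
t: 14.03
eef_pos: [534.2, 63.9, 120.1]
orientation: [180.0, -0.0, 100.3]
wrist_force: [-1.5, -0.1, 9.0]
opening: 11.7
grasp_force: 61.1
[534.17  63.92 120.04] F [-1.65 -0.12  8.78] M [-0.025  0.441  0.029] 14.1333
flange shift px -0.875 0.0 0.972
screwL shift px -0.75 0.25 0.984
screwR shift px -0.875 0.125 0.847
tip shift px 0.0 -0.125 0.973
```

```bash
python3 -m pendant '0 0 -0.05 0 0.15;0 0 0 0 0.25;0 0 0 0 0.4;0 0 0 0 0.4;0 0 0 0 0.4;0 0 -2 0 0.4;0 0 -3 0 0.4;0 0 -3 0 0.4'; python3 -m pendant '-3.5 0 0 0 0.4;-3.5 0 0 0 0.4;0 0 0 0 0.4;0 0 0 0 0.4;0 0 0 0 0.4;0 0 0 0 0.4;0 0 0 0 0.4;0 0 0 0 0.4';python3 w.py w4; python3 - <<'E'
from h import *
g=cv2.imread("pics/w4.png",0)
for v in range(230,330,12): print(v,g[v,296:346:2])
E
```

```text
t: 14.85
eef_pos: [533.3, 63.6, 200.6]
orientation: [-179.9, 0.0, 100.3]
wrist_force: [0.1, 0.2, -0.0]
opening: 34.0
grasp_force: 0.0
t: 15.52
eef_pos: [546.4, -4.2, 200.0]
orientation: [-180.0, -0.0, 100.4]
wrist_force: [0.3, -0.0, 0.2]
opening: 33.9
grasp_force: 0.0
[546.4  -4.2 200. ] [-1.7999e+02 -1.0000e-02  1.0041e+02] [ 0.32 -0.03  0.23]
230 [128 125 113  84  94  82  68  63  69  70  71  70  69  70  68  68  64  82
 105 104 115 123 123 126 135]
242 [81 82 79 77 79 73 61 68 69 67 69 71 67 67 64 68 64 68 80 82 81 79 80 82
 82]
254 [ 81  82  79  75  74  69  97 116 113 118 124 130 129 131 127 125 113  76
  71  81  80  81  81  82  81]
266 [77 77 75 78 75 77 71 77 77 78 82 81 78 80 81 79 77 72 69 65 62 64 64 64
 65]
278 [78 79 75 65 75 81 84 83 79 79 82 80 72 65 63 65 64 63 64 57 60 59 66 69
 82]
290 [76 76 74 75 78 79 76 64 56 58 57 57 57 59 56 58 60 68 78 77 77 76 79 79
 79]
302 [75 76 74 75 73 76 77 58 58 59 52 55 59 56 56 55 71 77 76 77 77 78 76 78
 80]
314 [73 73 75 76 74 78 75 58 52 56 56 56 54 57 54 53 65 76 79 77 76 78 78 78
 80]
326 [72 73 75 74 75 77 66 57 57 54 57 56 57 53 52 56 64 78 79 77 78 77 76 77
 79]
```

View pics/w4.png

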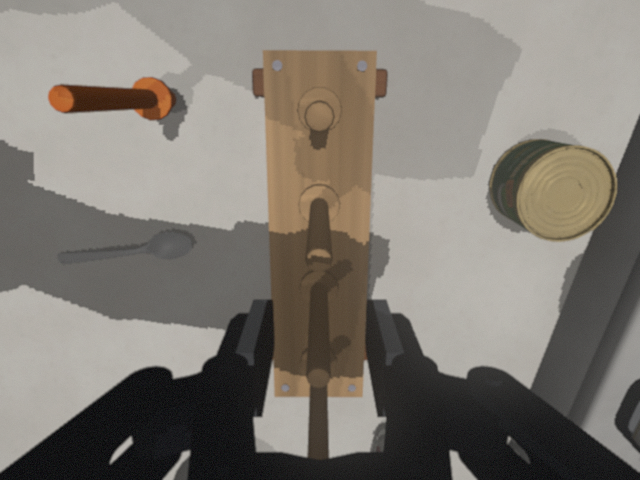

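Dowel 1 stands upright near (320,112). Dowel 2's tip, near (318,258), is centred between the open fingers (mid column about 318).

```bash
python3 -m pendant '0 0 3 0 0.4;0 0 3 0 0.4;0 0 1.95 0 0.3;0 0 0 0 0.25;0 0 0 0 0.22;0 0 0 0 0.2;0 0 0 0 0.18;0 0 0 0 0.16'; python3 -m pendant '0 0 0 0 0.15;0 0 0 0 0.14;0 0 0 0 0.13;0 0 0 0 0.12;0 0 0 0 0.1;0 0 0 0 0.1;0 0 -0.08 0 0.1;0 0 0 0 0.1'; python3 f.py d2a;  python3 -m pendant '0 0.05 0 0 0.1;0 0.05 0 0 0.1;0 0.05 0 0 0.1;0 0.05 0 0 0.1;0 0 0 0 0.1;0 0 0 0 0.1;0 0 0 0 0.1;0 0 0 0 0.1'; python3 f.py d2b d2a
```

```text
t: 16.23
eef_pos: [547.2, -4.9, 121.9]
orientation: [179.9, 0.0, 100.4]
wrist_force: [-1.2, -0.5, 6.2]
opening: 13.8
grasp_force: 4.3
t: 16.9
eef_pos: [546.8, -4.9, 122.2]
orientation: [179.9, -0.0, 100.4]
wrist_force: [-0.8, 0.7, 3.3]
opening: 11.6
grasp_force: 59.0
[546.9   -4.96 122.12] F [-1.14 -0.1   6.93] M [-0.032  0.27  -0.   ] 17.0
t: 17.72
eef_pos: [548.6, -4.7, 122.2]
orientation: [180.0, -0.0, 100.3]
wrist_force: [-3.3, -0.5, 13.4]
opening: 11.0
grasp_force: 60.3
[548.58  -4.7  122.21] F [-3.73 -0.59 13.15] M [-0.155  1.136  0.042] 17.8167
flange shift px -2.625 -0.125 0.973
screwL shift px 1.25 -0.5 0.948
screwR shift px -3.0 6.875 0.895
tip shift px 0.125 -0.125 0.95
```

```bash
python3 -m pendant '0 -0.1 0 0 0.1;0 -0.1 0 0 0.1;0 0 -0.06 0 0.1;0 0 0 0 0.1;0 0 -0.04 0 0.1;0 0 0 0 0.1;0 0 0 0 0.1;0 0 0 0 0.1'; python3 f.py d2c d2a;  python3 -m pendant '0 0.05 0 0 0.1;0 0.05 0 0 0.1;0 0.05 0 0 0.1;0 0.05 0 0 0.1;0 0 0 0 0.1;0 0 0 0 0.1;0 0 0 0 0.1;0 0 0 0 0.1'; python3 f.py d2d d2c
```

```text
t: 18.53
eef_pos: [546.5, -5.0, 122.3]
orientation: [-180.0, 0.0, 100.4]
wrist_force: [-0.3, 1.0, -0.5]
opening: 11.4
grasp_force: 58.5
[546.47  -5.01 122.35] F [ 0.06  0.5  -0.56] M [-0.03   0.003  0.009] 18.6333
flange shift px 0.375 0.0 0.972
screwL shift px 0.75 1.625 0.973
screwR shift px 0.75 6.25 0.894
tip shift px 0.0 -0.125 0.973
t: 19.35
eef_pos: [548.4, -4.6, 122.4]
orientation: [-180.0, 0.0, 100.4]
wrist_force: [0.5, -0.5, 0.4]
opening: 11.5
grasp_force: 58.5
[548.43  -4.6  122.39] F [ 0.49 -0.53 -0.41] M [-0.012  0.01  -0.001] 19.45
flange shift px -0.125 0.0 0.942
screwL shift px 0.375 0.25 0.958
screwR shift px -3.625 3.875 0.875
tip shift px 0.125 -0.125 0.941
```

Dowel 2 moves 2 mm with no force or moment, and its flange follows the tool, so it is loose. I wiggle it to the other side, re-centre, and lift with a check.

```bash
python3 -m pendant '0 -0.1 0 0 0.1;0 -0.1 0 0 0.1;0 -0.1 0 0 0.1;0 -0.07 0 0 0.1;0 0 0 0 0.1;0 0 0 0 0.1;0 0 0 0 0.1;0 0 0 0 0.1'; python3 f.py d2e d2d;  python3 -m pendant '0 0.1 0 0 0.1;0 0.07 0 0 0.1;0 0 0 0 0.1;0 0 -0.1 0 0.1;0 0 -0.1 0 0.1;0 0 -0.1 0 0.1;0 0 0 0 0.1;0 0 0 0 0.1'; python3 f.py d2f d2e|head -1
```

```text
t: 20.17
eef_pos: [544.8, -5.3, 122.4]
orientation: [180.0, 0.0, 100.4]
wrist_force: [0.3, 0.3, 0.0]
opening: 11.3
grasp_force: 58.5
[544.83  -5.25 122.39] F [ 0.03 -0.15 -0.51] M [ 0.009 -0.032 -0.003] 20.2667
flange shift px 0.0 -0.125 0.888
screwL shift px -0.75 -3.75 0.934
screwR shift px 5.625 6.0 0.903
tip shift px -0.125 -1.375 0.904
t: 20.98
eef_pos: [546.5, -5.0, 125.5]
orientation: [180.0, 0.0, 100.3]
wrist_force: [0.2, -0.2, -1.0]
opening: 11.4
grasp_force: 58.5
[546.47  -4.98 125.41] F [-0.43  0.19 -0.94] M [-0.044 -0.031  0.007] 21.0833
```

```bash
python3 -m pendant '0 0 -2 0 0.1;0 0 -2.5 0 0.1;0 0 -3 0 0.1;0 0 -3.5 0 0.1;0 0 -3.5 0 0.1;0 0 -3 0 0.1;0 0 0 0 0.1;-2 -0.6 0 0 0.1';  python3 -m pendant '-3.6 -1.1 0 0 0.1;-3.6 -1.1 0 0 0.1;-3.6 -1.1 0 0 0.1;-3.6 -1.1 0 0 0.1;-3.6 -1.1 0 0 0.1;-3.6 -1.1 0 0 0.1;-3.6 -1.1 0 0 0.1;-3.6 -1.1 0 0 0.1'; python3 -m pendant '-3 -1 0 0 0.1;-2.4 -0.8 0 0 0.1;0 0 0 0 0.1;0 0 0 0 0.1;0 0 0 0 0.1;0 0 0 0 0.1;0 0 0 0 0.1;0 0 0 0 0.1'; python3 w.py w5; python3 -c "
from h import *
cv2.imwrite('pics/top5.png',cams.read_camera('top')[:,:,::-1]);a=cv2.imread('pics/w5.png');b=cv2.imread('pics/top5.png')
cv2.imwrite('pics/wt5.png',cv2.resize(np.hstack([a,b]),(800,300)))"
```

```text
t: 21.8
eef_pos: [545.3, -22.3, 301.8]
orientation: [179.8, -0.1, 100.6]
wrist_force: [-0.1, 1.4, -1.2]
opening: 11.6
grasp_force: 58.7
t: 22.47
eef_pos: [508.8, -326.6, 300.3]
orientation: [180.0, -0.0, 100.4]
wrist_force: [0.5, -0.5, -0.1]
opening: 11.4
grasp_force: 58.7
t: 23.13
eef_pos: [501.8, -380.3, 300.5]
orientation: [180.0, -0.0, 100.4]
wrist_force: [-0.7, -0.3, -0.2]
opening: 11.5
grasp_force: 58.7
[ 501.8 -380.3  300.5] [ 1.7998e+02 -1.0000e-02  1.0042e+02] [-0.73 -0.31 -0.15]
```

View pics/wt5.png

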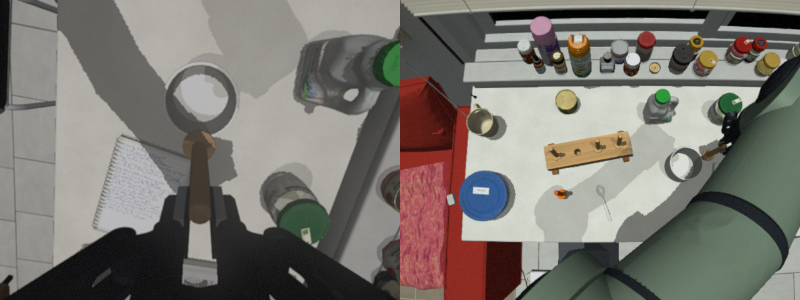

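The dowel is held above the pot's far side. The pot rim is near (322,158) in the full wrist image, and socket 2 is seen empty. I check the pot centre from this view.

```bash
python3 - <<'E'
from h import *; import pickle
st=pickle.load(open("pics/w5.pkl","rb"))
g=cv2.imread("pics/w5.png",0)
# outermost rim edge along radial rays from the approximate centre
gx=cv2.GaussianBlur(g,(3,3),0).astype(float)
P=[]
for a in np.radians([0,30,150,180,200,220,240,260,270,280,300,320,340]):
    r=np.arange(46,72,0.5); u=321.6+r*np.cos(a);v=157+r*np.sin(a)
    p=cv2.remap(gx.astype(np.float32),u.astype(np.float32)[None],v.astype(np.float32)[None],1)[0]
    k=np.argmax(np.abs(np.diff(p))); P.append((u[k],v[k])); print(int(np.degrees(a)),r[k],end="; ")
Q=onz("wrist",P,100,st)[:,:2]; A=np.c_[2*Q,np.ones(len(Q))]
for _ in range(2):
    s=np.linalg.lstsq(A,(Q**2).sum(1),rcond=None)[0]; R=np.sqrt(s[2]+s[0]**2+s[1]**2)
    e=np.hypot(*(Q-s[:2]).T)-R; k=abs(e)<3; print(s[:2].round(1),R.round(1),e.round(1)); Q,A=Q[k],A[k]
E
```

```text
0 55.5; 29 57.5; 150 58.5; 180 57.0; 200 55.5; 220 54.0; 239 54.0; 260 53.0; 270 53.0; 280 53.0; 300 53.0; 320 53.5; 340 55.0; [ 499.1 -355.2] 49.8 [-0.1 -0.1 -0.1  0.2  0.  -0.4  0.3 -0.1 -0.   0.  -0.1 -0.1  0.4]
[ 499.1 -355.2] 49.8 [-0.1 -0.1 -0.1  0.2  0.  -0.4  0.3 -0.1 -0.   0.  -0.1 -0.1  0.4]
```

```bash
python3 -m pendant '0 0.18 2 0 0.1;0 0 3 0 0.1;0 0 3 0 0.1;0 0 3 0 0.1;0 0 3 0 0.1;0 0 2.5 0 0.1;0 0 1.5 0 0.1;0 0 0.5 0 0.1';  python3 -m pendant '0 0 0.3 0 0.1;0 0 0.1 0 0.1;0 0 0.05 0 0.1;0 0 0.05 0 0.1;0 0 0 0 0.1;0 0 0 0 0.1;0 0 0 0 0.1;0 0 0 0 0.1'; python3 f.py p1
```

```text
t: 23.9
eef_pos: [502.2, -379.8, 112.9]
orientation: [-179.9, -0.1, 100.4]
wrist_force: [0.5, 0.4, -0.6]
opening: 11.3
grasp_force: 58.7
t: 24.57
eef_pos: [503.2, -380.9, 110.7]
orientation: [180.0, 0.0, 100.4]
wrist_force: [1.0, -1.1, -0.3]
opening: 11.3
grasp_force: 58.7
[ 503.15 -380.93  110.54] F [ 0.1  -0.42 -0.63] M [ 0.008 -0.016  0.018] 24.6667
```

```bash
python3 -m pendant '0 0 0.1 0 0.1;0 0 0.1 0 0.1;0 0 0 0 0.1;0 0 0 0 0.1;0 0 0 0 0.1;0 0 0 0 0.1;0 0 0 0 0.1;0 0 0 0 0.1'; python3 -m pendant '0 0 0.05 0 0.1;0 0 0.05 0 0.1;0 0 0 0 0.1;0 0 0 0 0.1;0 0 0 0 0.1;0 0 0 0 0.1;0 0 0 0 0.1;0 0 0 0 0.1'
```

```text
t: 25.38
eef_pos: [503.1, -380.9, 108.4]
orientation: [180.0, 0.0, 100.4]
wrist_force: [0.4, 0.1, 0.1]
opening: 11.4
grasp_force: 58.7
t: 26.05
eef_pos: [503.1, -380.9, 107.4]
orientation: [-180.0, 0.0, 100.3]
wrist_force: [-0.1, 0.3, -0.9]
opening: 11.4
grasp_force: 58.7
```

```bash
python3 -m pendant '0 0 0.05 0 0.1;0 0 0.05 0 0.1;0 0 0 0 0.1;0 0 0 0 0.14;0 0 0 0 0.16;0 0 0 0 0.18;0 0 0 0 0.22;0 0 0 0 0.3'; python3 -m pendant '0 0 0 0 0.35;0 0 0 0 0.4;0 0 0 0 0.4;0 0 -2 0 0.4;0 0 -3 0 0.4;0 0 -3 0 0.4;0 0 -2 0 0.4;0 0 0 0 0.4'; python3 w.py w6
```

```text
t: 26.72
eef_pos: [503.0, -380.8, 106.3]
orientation: [-180.0, -0.0, 100.4]
wrist_force: [-0.2, -0.4, 0.8]
opening: 25.6
grasp_force: 0.0
t: 27.38
eef_pos: [504.4, -382.2, 210.7]
orientation: [179.8, 0.2, 100.3]
wrist_force: [0.1, -0.1, -0.1]
opening: 34.1
grasp_force: 0.0
[ 504.4 -382.2  210.7] [179.76   0.22 100.34] [ 0.11 -0.13 -0.14]
```

View pics/w6.png

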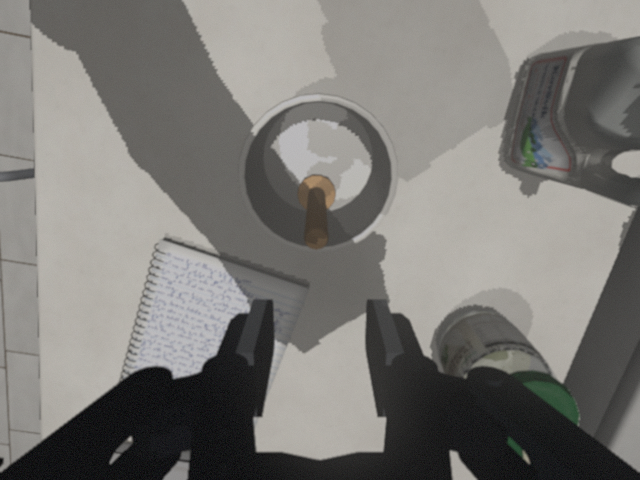

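Dowel 2 stands upright in the pot, with its flange at (317,192) and tip at (317,238). Next is dowel 4.

```bash
python3 -m pendant '3.2 1.56 0 0 0.4;3.2 1.56 0 0 0.4;3.2 1.56 0 0 0.4;3.2 1.56 0 0 0.4;3.2 1.56 0 0 0.4;3.2 1.56 0 0 0.4;3.07 1.57 0 0 0.4;0 0 0 0 0.4'; python3 -m pendant '0 0 0 0 0.4;0 0 0 0 0.4;0 0 0 0 0.4;0 0 0 0 0.4;0 0 0 0 0.4;0 0 0 0 0.4;0 0 0 0 0.4;0 0 0 0 0.4'; python3 w.py w7; python3 - <<'E'
from h import *
g=cv2.imread("pics/w7.png",0)
for v in range(236,284,6): print(v,g[v,290:352:2])
E
```

```text
t: 28.1
eef_pos: [572.3, -134.4, 205.0]
orientation: [-180.0, -0.2, 100.8]
wrist_force: [-0.0, 1.2, 0.7]
opening: 34.2
grasp_force: 0.0
t: 28.77
eef_pos: [570.6, -142.4, 206.4]
orientation: [-180.0, 0.0, 100.3]
wrist_force: [0.4, 0.4, -0.1]
opening: 34.1
grasp_force: 0.0
[ 570.6 -142.4  206.4] [-180.      0.    100.33] [ 0.36  0.38 -0.11]
236 [ 72  70  71  73  77  81  80  81  82  70  61  65  67  66  65  67  65  65
  68  60  62  76  78  78  80  77  76  82  81  92 105]
242 [69 68 68 70 78 81 78 81 81 62 60 62 67 66 68 70 69 66 64 61 61 70 78 78
 78 77 79 81 82 82 82]
248 [ 74  75  77  80  82  81  85  83  81  61  80 108 118 124 125 125 123 123
 121 107  71  69  83  81  83  82  84  88  85  90  85]
254 [ 96  97  96  98 100 100  96  98  90  75  99 105 104  69  69  69  70  85
  92  91  96  81  95  99  95  97  98  97  98 100  98]
260 [ 96 100  98  97  99  98  99 100  98  89  77  80  76  78  77  80  77  80
  81  78  75  94 101  98 100  97  97  99  95  99  99]
266 [100  98 100  99  96  96  96  96  99 100  98  97  94  90  90  85  89  93
  95  99  95  96  99  98 100  99  99  98  96  95  97]
272 [ 96  98  99  97  98  97 100  97  99  95  97  98  95  97  95  98  98 100
 100  97  99 100  99  97  99  98  97  96  97  95  98]
278 [98 98 98 98 97 97 99 98 99 97 97 98 97 98 98 96 96 98 97 97 98 96 94 96
 97 97 97 97 97 98 98]
```

View pics/w7.png

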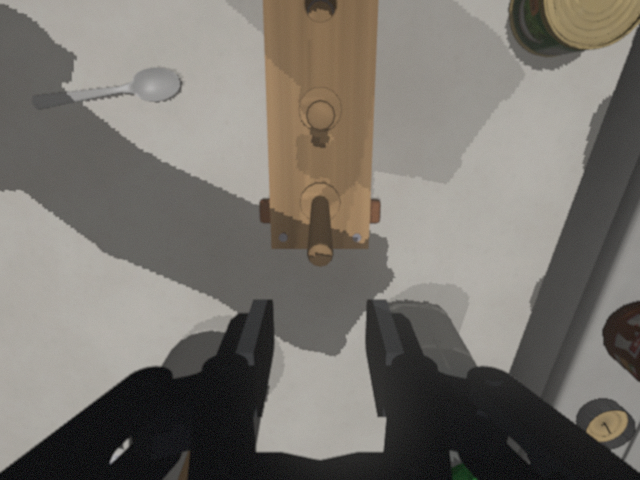

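Dowel 4's tip at (320,253) is centred between the fingers (mid column about 319.5). I grip it and wiggle.

```bash
python3 -m pendant '0 0 3 0 0.4;0 0 3 0 0.4;0 0 2.4 0 0.3;0 0 0 0 0.25;0 0 0 0 0.22;0 0 0 0 0.2;0 0 0 0 0.18;0 0 0 0 0.16'; python3 -m pendant '0 0 0 0 0.15;0 0 0 0 0.14;0 0 0 0 0.13;0 0 0 0 0.12;0 0 0 0 0.1;0 0 0 0 0.1;0 0 -0.08 0 0.1;0 0 -0.06 0 0.1'; python3 f.py d4a;  python3 -m pendant '0 0.05 0 0 0.1;0 0.05 0 0 0.1;0 0.05 0 0 0.1;0 0.05 0 0 0.1;0 0 0 0 0.1;0 0 0 0 0.1;0 0 0 0 0.1;0 0 0 0 0.1'; python3 f.py d4b d4a
```

```text
t: 29.48
eef_pos: [571.4, -142.4, 123.9]
orientation: [179.9, 0.0, 100.3]
wrist_force: [-0.3, -0.3, 5.5]
opening: 13.8
grasp_force: 3.8
t: 30.15
eef_pos: [570.9, -142.2, 124.6]
orientation: [179.9, 0.0, 100.4]
wrist_force: [0.9, 0.5, -1.7]
opening: 11.4
grasp_force: 58.5
[ 570.83 -142.16  124.26] F [ 0.47  0.07 -1.01] M [ 0.004 -0.068 -0.026] 30.25
t: 30.97
eef_pos: [572.6, -142.1, 124.3]
orientation: [180.0, 0.0, 100.3]
wrist_force: [-2.9, 0.3, 9.8]
opening: 11.1
grasp_force: 59.8
[ 572.55 -142.12  124.3 ] F [-3.38 -0.09 10.05] M [-0.113  0.915  0.02 ] 31.0667
flange shift px -2.625 -0.375 0.962
screwL shift px 0.0 2.5 0.977
screwR shift px -2.75 -0.625 0.954
tip shift px 0.0 0.125 0.992
```

```bash
python3 -m pendant '0 -0.1 0 0 0.1;0 -0.1 0 0 0.1;0 0 -0.04 0 0.1;0 0 0 0 0.1;0 0 -0.04 0 0.1;0 0 0 0 0.1;0 0 0 0 0.1;0 0 0 0 0.1'; python3 f.py d4c d4a;  python3 -m pendant '0 0.05 0 0 0.1;0 0.05 0 0 0.1;0 0.05 0 0 0.1;0 0.05 0 0 0.1;0 0 0 0 0.1;0 0 0 0 0.1;0 0 0 0 0.1;0 0 0 0 0.1'; python3 f.py d4d d4c
```

```text
t: 31.78
eef_pos: [570.6, -142.1, 124.5]
orientation: [-180.0, 0.0, 100.4]
wrist_force: [0.5, -0.3, -0.6]
opening: 11.1
grasp_force: 58.5
[ 570.61 -142.14  124.53] F [ 0.36  0.2  -0.92] M [-0.045 -0.105 -0.025] 31.8833
flange shift px 0.5 0.0 0.974
screwL shift px 0.375 0.125 0.989
screwR shift px 0.625 0.0 0.956
tip shift px 0.0 0.0 0.992
t: 32.6
eef_pos: [572.5, -141.9, 124.6]
orientation: [-180.0, 0.0, 100.3]
wrist_force: [-1.1, -0.6, -1.2]
opening: 11.3
grasp_force: 58.5
[ 572.52 -141.84  124.57] F [-0.98 -0.2  -0.45] M [-0.067  0.273 -0.025] 32.7
flange shift px -0.75 0.0 0.941
screwL shift px 0.0 0.625 0.988
screwR shift px -3.25 -0.25 0.957
tip shift px 0.0 0.0 0.993
```

Dowel 4 gives a moment change of 0.38 N·m over 2 mm and its flange lags, so it is firm. I re-seat it and check dowel 3.

```bash
python3 -m pendant '0 -0.1 0 0 0.1;0 -0.1 0 0 0.1;0 0 0.05 0 0.1;0 0 0.05 0 0.1;0 0 0 0 0.1;0 0 0 0 0.1;0 0 0 0 0.1;0 0 0 0 0.1'; python3 -m pendant '0 0 0 0 0.14;0 0 0 0 0.18;0 0 0 0 0.25;0 0 0 0 0.4;0 0 0 0 0.4;0 0 -2.5 0 0.4;0 0 -3 0 0.4;0 0 -2.5 0 0.4'; python3 -m pendant '3.5 0 0 0 0.4;3.5 0 0 0 0.4;0 0 0 0 0.4;0 0 0 0 0.4;0 0 0 0 0.4;0 0 0 0 0.4;0 0 0 0 0.4;0 0 0 0 0.4'; python3 w.py w8; python3 - <<'E'
from h import *
g=cv2.imread("pics/w8.png",0)
for v in range(236,272,6): print(v,g[v,290:352:2])
E
```

```text
t: 33.42
eef_pos: [571.0, -142.4, 124.2]
orientation: [179.9, 0.0, 100.3]
wrist_force: [-1.1, 0.2, 8.4]
opening: 11.3
grasp_force: 59.5
t: 34.08
eef_pos: [570.5, -142.4, 204.9]
orientation: [-180.0, 0.0, 100.3]
wrist_force: [0.6, -0.1, -0.3]
opening: 34.1
grasp_force: 0.0
t: 34.75
eef_pos: [558.0, -74.1, 203.5]
orientation: [-180.0, 0.0, 100.3]
wrist_force: [0.3, 0.2, 0.6]
opening: 34.3
grasp_force: 0.0
[558.  -74.1 203.5] [-1.7999e+02  2.0000e-02  1.0028e+02] [0.28 0.23 0.55]
236 [72 73 76 73 75 75 75 79 78 72 60 68 69 67 69 68 66 65 66 64 63 70 78 78
 77 78 80 78 79 89 98]
242 [74 73 74 76 77 76 73 74 76 64 63 66 60 68 69 68 64 66 62 65 61 66 78 78
 79 80 80 79 79 79 78]
248 [ 70  69  70  74  74  72  73  73  75  60  69  93 115 124 124 123 124 122
 118 104  73  64  76  77  76  78  76  77  79  78  76]
254 [ 71  71  71  74  74  72  72  72  71  64  97 103 108 116 117 119 117  90
  88  88  88  78  72  78  77  79  75  78  76  78  79]
260 [71 71 72 75 75 72 73 72 80 73 67 65 74 78 78 80 75 72 74 74 70 66 76 68
 63 61 64 60 65 65 64]
266 [74 69 71 71 71 69 72 77 78 78 77 72 67 69 71 76 71 73 70 70 59 61 62 63
 62 63 62 64 59 63 64]
```

```bash
python3 -m pendant '0 0 3 0 0.4;0 0 3 0 0.4;0 0 2 0 0.3;0 0 0 0 0.25;0 0 0 0 0.22;0 0 0 0 0.2;0 0 0 0 0.18;0 0 0 0 0.16'; python3 -m pendant '0 0 0 0 0.15;0 0 0 0 0.14;0 0 0 0 0.13;0 0 0 0 0.12;0 0 0 0 0.1;0 0 -0.06 0 0.1;0 0 -0.07 0 0.1;0 0 -0.07 0 0.1'; python3 f.py d3a;  python3 -m pendant '0 0.05 0 0 0.1;0 0.05 0 0 0.1;0 0.05 0 0 0.1;0 0.05 0 0 0.1;0 0 0 0 0.1;0 0 0 0 0.1;0 0 0 0 0.1;0 0 0 0 0.1'; python3 f.py d3b d3a
```

```text
t: 35.47
eef_pos: [558.8, -73.4, 124.9]
orientation: [179.9, 0.0, 100.3]
wrist_force: [-0.7, -0.2, 5.5]
opening: 13.9
grasp_force: 3.7
t: 36.13
eef_pos: [558.2, -73.2, 126.0]
orientation: [180.0, -0.0, 100.4]
wrist_force: [0.3, 0.4, -0.7]
opening: 11.4
grasp_force: 58.5
[558.15 -73.27 125.86] F [ 0.03 -0.06 -0.61] M [-0.009 -0.009 -0.027] 36.2333
t: 36.95
eef_pos: [560.0, -73.0, 125.6]
orientation: [-180.0, 0.0, 100.4]
wrist_force: [-0.4, 0.3, -0.4]
opening: 11.3
grasp_force: 58.5
[559.99 -72.97 125.61] F [ 0.12 -0.07 -0.19] M [ 0.001  0.011 -0.003] 37.05
flange shift px 0.0 0.125 0.958
screwL shift px 0.125 0.5 0.982
screwR shift px -2.5 -8.0 0.84
tip shift px 0.125 0.0 0.924
```

Dowel 3 is loose: no moment, and the flange follows the tool. I re-centre it, check with a 3 mm lift, then carry it.

```bash
python3 -m pendant '0 -0.1 0 0 0.1;0 -0.1 0 0 0.1;0 0 0 0 0.1;0 0 -0.1 0 0.1;0 0 -0.1 0 0.1;0 0 -0.1 0 0.1;0 0 0 0 0.1;0 0 0 0 0.1'; python3 f.py d3c
```

```text
t: 37.77
eef_pos: [558.1, -73.3, 128.7]
orientation: [180.0, 0.0, 100.4]
wrist_force: [-0.2, -0.9, -0.5]
opening: 11.1
grasp_force: 58.5
[558.04 -73.28 128.59] F [ 0.14 -0.2  -0.6 ] M [ 0.005 -0.004  0.018] 37.8667
```

```bash
python3 -m pendant '0 0 -2 0 0.1;0 0 -2.5 0 0.1;0 0 -3 0 0.1;0 0 -3.5 0 0.1;0 0 -3.5 0 0.1;0 0 -3 0 0.1;0 0 0 0 0.1;0 0 0 0 0.1';  python3 -m pendant '-2 -0.9 0 0 0.1;-3.4 -1.5 0 0 0.1;-3.6 -1.6 0 0 0.1;-3.6 -1.6 0 0 0.1;-3.6 -1.6 0 0 0.1;-3.4 -1.5 0 0 0.1;-2.6 -1.2 0 0 0.1;-2 -1 0 0 0.1'; python3 -m pendant '0 0 0 0 0.1;0 0 0 0 0.1;0 0 0 0 0.1;0 0 0 0 0.1;0 0 0 0 0.1;0 0 0 0 0.1;0 0 0 0 0.1;0 0 0 0 0.1'; python3 w.py w9
```

```text
t: 38.58
eef_pos: [558.6, -73.3, 304.9]
orientation: [179.8, 0.0, 100.4]
wrist_force: [0.0, -0.4, -1.0]
opening: 11.1
grasp_force: 58.6
t: 39.25
eef_pos: [492.6, -333.4, 302.4]
orientation: [-179.9, -0.0, 100.2]
wrist_force: [1.0, 0.8, -0.5]
opening: 11.0
grasp_force: 58.7
t: 39.92
eef_pos: [494.5, -330.6, 303.6]
orientation: [180.0, 0.0, 100.4]
wrist_force: [-0.3, -0.2, -0.4]
opening: 11.7
grasp_force: 58.7
[ 494.5 -330.6  303.6] [180.     0.   100.38] [-0.34 -0.2  -0.4 ]
```

View pics/w9.png

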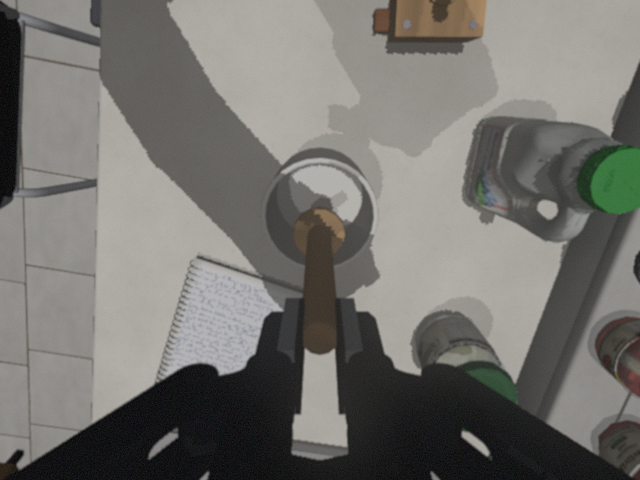

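Dowel 3 hangs above the pot's near side, with its flange at (320,232). Dowel 2, hidden behind it, was upright 51 mm further away. I lower.

```bash
python3 -m pendant '0 0 2 0 0.1;0 0 3 0 0.1;0 0 3 0 0.1;0 0 3 0 0.1;0 0 3 0 0.1;0 0 2.5 0 0.1;0 0 1.5 0 0.1;0 0 0.5 0 0.1';  python3 -m pendant '0 0 0.3 0 0.1;0 0 0.1 0 0.1;0 0 0.1 0 0.1;0 0 0 0 0.1;0 0 0 0 0.1;0 0 0 0 0.1;0 0 0 0 0.1;0 0 0 0 0.1'; python3 f.py p2
```

```text
t: 40.63
eef_pos: [493.3, -330.2, 116.2]
orientation: [-179.9, -0.1, 100.4]
wrist_force: [-0.0, 0.5, -0.6]
opening: 11.2
grasp_force: 58.7
t: 41.3
eef_pos: [494.4, -331.0, 113.8]
orientation: [180.0, 0.0, 100.4]
wrist_force: [-0.4, 0.2, -1.2]
opening: 11.0
grasp_force: 58.7
[ 494.33 -330.98  113.71] F [-0.26  0.03 -0.62] M [ 0.     0.028 -0.009] 41.4
```

```bash
python3 -m pendant '0 0 0.1 0 0.1;0 0 0.1 0 0.1;0 0 0.1 0 0.1;0 0 0 0 0.1;0 0 0 0 0.1;0 0 0 0 0.1;0 0 0 0 0.1;0 0 0 0 0.1'; python3 -m pendant '0 0 0.05 0 0.1;0 0 0.05 0 0.1;0 0 0 0 0.1;0 0 0 0 0.1;0 0 0 0 0.1;0 0 0 0 0.1;0 0 0 0 0.1;0 0 0 0 0.1'
```

```text
t: 42.12
eef_pos: [494.3, -330.9, 110.6]
orientation: [-180.0, 0.0, 100.3]
wrist_force: [0.2, 0.0, -0.9]
opening: 11.6
grasp_force: 58.7
t: 42.78
eef_pos: [494.6, -331.3, 110.1]
orientation: [180.0, 0.0, 100.3]
wrist_force: [-0.3, -0.1, 7.5]
opening: 11.4
grasp_force: 59.5
```

Floor contact is made, so I release, retreat upward, and look.

```bash
python3 -m pendant '0 0 -0.04 0 0.1;0 0 0 0 0.12;0 0 0 0 0.14;0 0 0 0 0.16;0 0 0 0 0.18;0 0 0 0 0.22;0 0 0 0 0.3;0 0 0 0 0.35'; python3 -m pendant '0 0 0 0 0.4;0 0 0 0 0.4;0 0 -2 0 0.4;0 0 -3 0 0.4;0 0 -3 0 0.4;0 0 -3 0 0.4;0 0 -3 0 0.4;0 0 0 0 0.4'; python3 w.py w10; python3 -c "
from h import *
s=cams.read_camera('scene')[:,:,::-1];cv2.imwrite('pics/s10.png',s);a=cv2.imread('pics/w10.png')
cv2.imwrite('pics/ws10.png',cv2.resize(np.hstack([a,s]),(800,300)))"
```

```text
t: 43.45
eef_pos: [494.2, -330.9, 109.9]
orientation: [-180.0, -0.0, 100.3]
wrist_force: [-0.3, 0.2, -0.5]
opening: 29.9
grasp_force: 0.0
t: 44.12
eef_pos: [495.8, -332.5, 255.4]
orientation: [179.7, 0.2, 100.3]
wrist_force: [-0.3, -0.0, 0.1]
opening: 34.2
grasp_force: 0.0
[ 495.8 -332.5  255.4] [179.68   0.24 100.32] [-0.28 -0.04  0.12]
```

View pics/ws10.png

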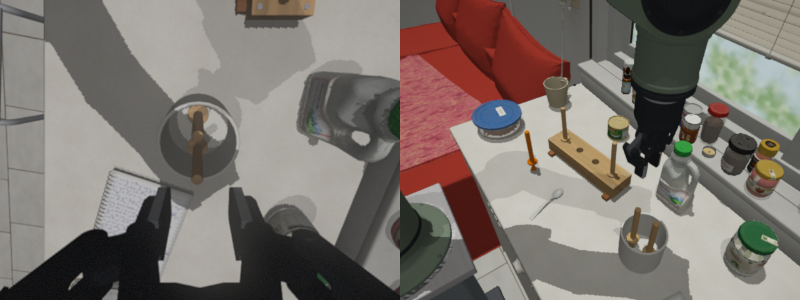

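Both loose dowels stand in the pot, at about (632,230) and (652,238) in the composite. Dowels 1 and 4 are upright in the rack, sockets 2 and 3 are empty, and the gripper is clear. I let it settle and hand in.

```bash
python3 -m pendant '0 0 0 0 0.4;0 0 0 0 0.4;0 0 0 0 0.4;0 0 0 0 0.4;0 0 0 0 0.4;0 0 0 0 0.4;0 0 0 0 0.4;0 0 0 0 0.4' && python3 -c "
from cell import manip
print(manip.sign_off())"
```

```text
t: 44.88
eef_pos: [494.3, -330.9, 249.9]
orientation: [-180.0, -0.0, 100.4]
wrist_force: [-0.3, -0.2, -0.4]
opening: 34.1
grasp_force: 0.0
the job is handed in; nothing more can be done
None
```

I handed the job in at about 45 s: loose dowels 2 and 3 stand in the pot and firm dowels 1 and 4 are still seated, but I first misjudged dowel 1 as loose and pulled it up about 4 mm with 14.5 N before setting it back on the rack, and no verdict was returned.

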